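# Set the cam-locked stop of a drilling jig to a workpiece

## Task

Set up the drilling jig for the pine offcut lying in it: flip up the cam lever to free the sliding stop, slide the stop against the offcut until the offcut is snug between the sliding stop and the fixed end stop with no gap at either end, then flip the lever fully down again so that the stop is locked there. The offcut must end lying on the bed along the rail, and the pencil, the screwdriver and the roll of tape must stay where they are.

Things in the scene. Friction and masses are not known exactly. Their poses are not given: they have to be found in the camera images.
- drill_jig: Jig fixed to the worktop. Origin: centre of its bed's underside; x away from the robot, y along the rail to the left, z up. Plywood bed 130 x 400 x 12 mm; aluminium rail 40 x 40 mm at x 20 to 60, z 12 to 52 mm, its front face is the fence. Fixed end stop at the left, face at y = 150 mm, with a drill-bush arm over the bed (x -20 to 14, y 107 to 169, z 63 to 81 mm).
- end_stop_face (a point): Point on the face of the fixed end stop, at (-3, 150, 34) mm in the jig's frame.
- stop_face (a point): Point on the sliding stop's face that meets the offcut (looks to the jig's +y), at x -3, z 34 mm in the jig's frame, in line with end_stop_face. The stop is an aluminium saddle on the rail, 44 mm long in y, top at z 63 mm, lever bearings to z 82 mm, with a plate hanging in front of the rail (x -28 to 14 mm) to 2 mm over the bed. Its middle and the lever lie 22 mm to -y of this face.
- stop (a joint): Travel of the sliding stop in m, 0 to 0.21, growing to the jig's +y, towards the fixed end stop. Its face is at y = -143 mm + travel in the jig's frame, the lever's middle at y = -165 mm + travel; the seated 120 mm offcut is snug at 0.173. Slides with 1 to 2 N when free; locked, the cam's grip on a steel bar in the rail's top holds about 20 N.
- lever (a joint): Cam lever angle in rad, 0 to 1.6, about a pin along the jig's y at jig x 40, z 70 mm, which travels with the stop. 0 = locked: lever down, nearly level, pointing to the jig's -x, towards the robot. It grows as the lever rises; 1.57 = straight up, stop free. Below about 0.5 the cam bears on the rail (up to about 10 N at the lever's end); above it moves easily. Stays where it is left.
- lever_grip (a point): Point on the lever to pinch from above, fingers to either side along the jig's y, or to push. Dark bar 14 mm wide (y), 10 mm thick, reaching 113 mm from its pin. At lever 0 the point is 88 mm in front of the pin (-x) and 12.5 mm above it, 82.5 mm over the worktop; it turns with the lever about the pin.
- offcut: Pine offcut 45 x 120 x 45 mm, loose, about 0.12 kg, lying on the bed lengthwise against the front of the rail, 8 to 30 mm short of the fixed end stop. Origin: centre of its underside; y along its length. The sliding stop pushes it along by its end.
- pencil: Red carpenter's pencil, 11 x 168 x 7 mm, loose on the worktop in front of the jig. Origin: centre of its underside. Leave it alone.
- screwdriver: Screwdriver with red handle, 214 mm long, loose on the worktop to the right of the jig. Origin: centre of its underside. Leave it alone.
- tape_roll: Roll of masking tape, 72 mm across, 24 mm high, loose on the worktop to the left of the jig. Origin: centre of its underside. Leave it alone.
There are look-alikes about, which are no part of the job. What is shaped like the offcut but black is not meant.

How it is judged:
On the way, in this order (a step that is already met when the one before it is completed fails the run):
1. the lever is flipped up and the sliding stop is free (value of joint lever above 0.7 rad), for 0.1 s.
2. the sliding stop is brought up to the offcut, which is seated against the fixed end stop (distance between end_stop_face and stop_face below 0.1225 m and y of offcut in the frame of drill_jig above 0.0865 m), for 0.2 s.
At the end, for the whole second after the job is handed in: The offcut lies on the bed along the rail (within 6 mm of it), between the two stops with less than 2.5 mm of free play in all, and the lever is down within 0.12 rad of its locked end; everything is at rest (all of step 2 and y of offcut in the frame of drill_jig below 0.0935 m and x of offcut in the frame of drill_jig above -0.009 m and z of offcut in the frame of drill_jig below 0.015 m and angle between the y axis of offcut and the y axis of drill_jig, either way round below 0.06 rad and angle between offcut's own z axis and vertical below 0.06 rad and value of joint lever below 0.12 rad and linear speed of offcut below 0.01 m/s); the robot touches nothing.
It fails at once if the pencil, the screwdriver or the roll of tape is moved more than 30 mm (distance of any of pencil, screwdriver, tape_roll from where it was at the start of the episode above 0.03 m).
It also fails if it takes over 43 s, if anything falls off the work surface, if the arm or the gripper's body presses on something with over 40 N, if the wrist force passes 120 N, or if a joint passes its speed limit or range.

## Robot

A 6-joint arm with a two-finger parallel gripper is mounted at the origin on a cart in front of the work surface, level with it; the furniture and walls round the work are solid. World frame = base frame: x ahead of the robot, y to its left, z up, the work surface at z = 0. Lengths are in m, angles in rad, forces in N, time in s.
With the tool pointing down it reaches from about 0.225 to 0.875 m from the base axis. Payload 3.4 kg.
Tool frame: the origin (TCP) lies on the centre line of the jaws, within the pads' length; the fingertips stand 17 mm ahead of it and the grasp point (between the pads) lies 2 mm behind it (nose_length is the distance from the TCP to the fingertips, in m); z points along the fingers, y is the line along which they close (so a half turn about z gives the same grasp; the last joint's range is limited). The gripper opens to 85 mm and grips with 20 to 120 N. Pads are 22 mm wide; open, the fingers measure 114 mm over their backs; the gripper's body (76 mm by 85 mm) begins 54 mm behind the grasp point. The pads swing forward as they close: fully open they stand 13 mm farther back than shut.
Start: joints at [-1.402, 0.276, 1.505, -0, 1.361, -0.121], TCP at [0.164, -0.551, 0.248] pointing down, gripper open.
Joint ranges: [-2.89, 2.89], [-0.75, 2.08], [0.22, 2.7], [-1.18, 4.32], [0.11, 2.71], [-2.7, 2.7]. Speed limits (rad/s): [2.57, 2.57, 3.14, 3.14, 3.14, 3.14].

## Interface

Orientations are given as a unit quaternion [w, x, y, z].
In Python, from rig import get_state, get_image, sign_off, find_in, place_of, nose_length gives the robot as it stands.
- The arm moves only by the tool apply_moves, never from a script. Its argument "deltas" is one flat list of numbers, 5 for each row, row after row: the finger opening in mm, from 0 to 85.4, then the shift along the tool's x, y, z in mm, then the turn about the tool's z in degrees. A call has 1 to 12 rows; each row is the pose to reach, as a shift and turn from the pose commanded when the call began, along the tool's axes at that moment; what a row does not reach only later rows make up. A row lasts 1/12 s, in which the tool goes at most 41.7 mm and 7.16 degrees, less where a joint would pass 70% of its speed; a pose out of reach is approached as far as the arm can. A call with a gripper value outside its range is refused whole. The fingers move at their own pace and stop on an object; "squeeze" is the grip in N (left out, the last holds). Time passes only in rows, so rows that repeat a pose let the fingers close. It gives the time, the measured TCP pose, the force, the opening and the grip force at its end, in the units of the state.
- get_state(): the state, without advancing time (a new reading comes with each control period).
- get_image(name): name is "side" or "top" or "wrist"; returns a dict with "frame" (420x560x3 uint8, red, green, blue), "K" (3x3 intrinsics, pixels), "position" and "orientation" of the camera in the world. Camera axes: x right, y down, z forward; pixel columns grow to the right and rows downward; lengths in m; the calibration is good to about 2 mm. The wrist camera is an equidistant fisheye: a pixel r from the principal point sees the ray r / f radians off the axis. A picture is of the moment at which its call begins. There is no depth.
- sign_off(): hands the job in; it is judged then, once.
Trained networks look in a picture, given as the dict that the camera call returned (one of the last four; its "shot" number tells which), for a name from the list of things; names that differ only in an ending like _2 or _b are one class to them, and where a whole thing is asked for, a point or a joint stands for the part that bears it (a point fixed in the world has none). Each returns a list of dicts, best first, with "score" (0 to 1); they miss things now and then, are a little off and sometimes report something else, mostly with a low value. They report only what shows in the picture. A call takes as long as a camera call. They do not tell look-alikes from the thing itself.
- find_in(query, picture): "point" ([column, row] in pixels, amid what is visible of it).
- place_of(query, picture): "point" ([column, row] in pixels: a listed point, or the origin of a listed thing).
The state is a dict: "clock": time; "qpos": joint angles; "qd": joint speeds; "effort": joint torques, N m; "position": TCP position; "ee_rot": TCP orientation; "contact_force": force on the tool from outside, world axes, zero at the start; "moment": the same for the moment, N m; "width": finger opening in m; "gripper_force": force on a finger pad.
Only numpy, scipy, OpenCV 4.12 (cv2) and the standard library are available. Lean on these libraries where they do the work, as an engineer would, in place of code of your own. Each camera call takes 0.05 s, during which the arm holds its last target. There are 200 camera calls.

## Working session

There is one attempt and no reset: what is moved stays moved. The work goes in short steps, Python scripts to look and compute and a tool call to move; the robot and the scene stay as the last step left them, time stands still between calls to the robot, and variables do not carry over. Pictures are saved under pics/ and viewed, at most 10 in all, crops included, and the job is handed in when it is done.

Besides the shell and the picture viewer there is one more tool, called after "Call:" as name(argument=value, ...) on one line, values as JSON. apply_moves: Moves the arm, as the interface text tells. Its arguments: {"type":"object","properties":{"deltas":{"type":"array"},"squeeze":{"type":"number"}},"required":["deltas"]}

```bash
mkdir -p pics; cat > h.py <<'E'
import numpy as np, cv2
from scipy.spatial.transform import Rotation as R
from rig import *
def rot(q): return R.from_quat([q[1],q[2],q[3],q[0]]).as_matrix()
def ray(p,uv):
    K=p["K"]; d=np.array([(uv[0]-K[0][2])/K[0][0],(uv[1]-K[1][2])/K[1][1],1]); return rot(p["orientation"])@d
def atz(p,uv,z):
    d=ray(p,uv); o=np.array(p["position"]); return o+d*(z-o[2])/d[2]
def proj(p,X):
    c=rot(p["orientation"]).T@(np.array(X)-p["position"]); K=np.array(p["K"]); u=K@c; return u[:2]/u[2]
def save(p,n): cv2.imwrite("pics/"+n,cv2.cvtColor(p["frame"],cv2.COLOR_RGB2BGR))
E
python3 - <<'E'
from h import *
s=get_state(); print(s)
for n in("top","side"):
    p=get_image(n); save(p,n+"0.png"); print(n,p["position"],p["orientation"],p["K"])
    for q in("drill_jig","end_stop_face","stop_face","lever_grip","offcut","pencil","screwdriver","tape_roll"):
        print(q,[(np.round(r["point"],1).tolist(),round(r["score"],2)) for r in place_of(q,p)][:3])
E
```

```text
{'clock': 0.0, 'qpos': array([-1.40202519e+00,  2.76607831e-01,  1.50617036e+00, -1.29811120e-05,
        1.36069508e+00, -1.20971346e-01]), 'qd': array([-0.00162082, -0.00013747, -0.00053912,  0.00103384,  0.00079319,
       -0.00106539]), 'effort': array([-3.50096871e-04, -4.16777837e+01, -2.45807630e+01, -1.67265230e-04,
        1.11022219e-02, -5.68132293e-06]), 'position': array([ 0.16420012, -0.55052076,  0.24741753]), 'ee_rot': array([-9.39887379e-04,  9.89523869e-01,  1.44366303e-01, -2.88158529e-05]), 'contact_force': array([-0.78241444, -0.25521169, -0.19050574]), 'moment': array([-0.00412656,  0.00255005, -0.04851475]), 'gripper_force': 0.0, 'width': 0.0851560931973485}
top [0.3576264  0.04163978 1.00613268] [-0.07216504  0.70407276 -0.70336524  0.06596286] [[391.94093006   0.         281.50720866]
 [  0.         391.94093006 209.49212075]
 [  0.           0.           1.        ]]
drill_jig [([276.3, 208.2], 0.73), ([252.2, 207.3], 0.37)]
end_stop_face [([221.8, 197.7], 0.87), ([318.6, 234.7], 0.49)]
stop_face [([314.9, 217.4], 0.72)]
lever_grip [([318.1, 232.8], 0.77), ([254.3, 206.2], 0.51)]
offcut [([155.5, 260.8], 0.96), ([252.8, 203.8], 0.64)]
pencil [([232.2, 250.1], 0.57)]
screwdriver [([389.1, 246.2], 0.8)]
tape_roll []
side [0.53963622 0.95158588 0.48084297] [ 0.00333569  0.00987635  0.83569015 -0.54910227] [[442.53773645   0.         279.67041292]
 [  0.         442.53773645 208.45479402]
 [  0.           0.           1.        ]]
drill_jig [([270.6, 246.9], 0.78)]
end_stop_face [([253.8, 269.0], 0.66)]
stop_face [([282.2, 217.3], 0.72)]
lever_grip [([300.8, 195.3], 0.47), ([253.8, 270.9], 0.44)]
offcut [([348.0, 336.6], 0.8), ([266.2, 255.0], 0.68)]
pencil [([320.6, 275.5], 0.76)]
screwdriver [([299.1, 199.6], 0.6)]
tape_roll [([226.6, 319.3], 0.64)]
```

View pics/top0.png

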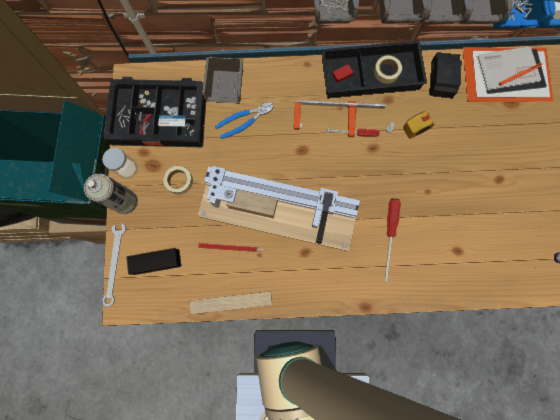

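View pics/side0.png

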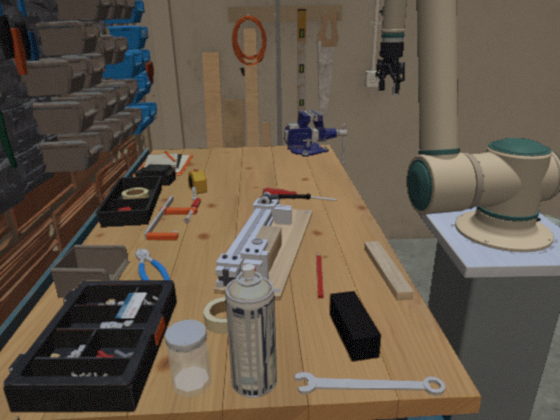

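```bash
python3 - <<'E'
from h import *
t=get_image("top"); s=get_image("side")
def tri(q,ut,us):
    A=[];b=[]
    o1,d1,o2,d2=np.array(t["position"]),ray(t,ut),np.array(s["position"]),ray(s,us)
    d1/=np.linalg.norm(d1);d2/=np.linalg.norm(d2)
    P=[np.eye(3)-np.outer(d,d) for d in(d1,d2)]
    X=np.linalg.solve(P[0]+P[1],P[0]@o1+P[1]@o2)
    print(q,X.round(4),"miss",round(np.linalg.norm(P[0]@(X-o1))*2000,1),"mm")
tri("jig",[276.3,208.2],[270.6,246.9]);tri("endstop",[221.8,197.7],[253.8,269]);tri("stop_face",[314.9,217.4],[282.2,217.3]);tri("lever_grip",[318.1,232.8],[300.8,195.3]);tri("offcut",[252.8,203.8],[266.2,255])
for q,uv,z in(("jig",[276.3,208.2],0),("endstop",[221.8,197.7],.034),("stop",[314.9,217.4],.034),("grip",[318.1,232.8],.0825),("offcut",[252.8,203.8],.012),("pencil",[232.2,250.1],0),("screw",[389.1,246.2],0)): print(q,atz(t,uv,z).round(4))
for n,p,b in(("top",t,(200,150,200,130)),("side",s,(200,150,200,150))):
    x,y,w,h=b; f=cv2.resize(p["frame"][y:y+h,x:x+w],None,fx=4,fy=4,interpolation=cv2.INTER_CUBIC); cv2.imwrite(f"pics/{n}crop.png",f[:,:,::-1])
E
```

```text
jig [0.5582 0.0644 0.003 ] miss 3.2 mm
endstop [0.5852 0.2033 0.0286] miss 5.9 mm
stop_face [ 0.5293 -0.0338  0.0312] miss 2.3 mm
lever_grip [ 0.4832 -0.0365  0.0869] miss 1.1 mm
offcut [0.567  0.1249 0.0163] miss 3.4 mm
jig [0.5605 0.0643 0.    ]
endstop [0.5809 0.2025 0.034 ]
stop [ 0.53   -0.0337  0.034 ]
grip [ 0.4843 -0.037   0.0825]
offcut [0.5697 0.1251 0.012 ]
pencil [0.4507 0.1771 0.    ]
screw [ 0.4611 -0.2253  0.    ]
```

View pics/topcrop.png

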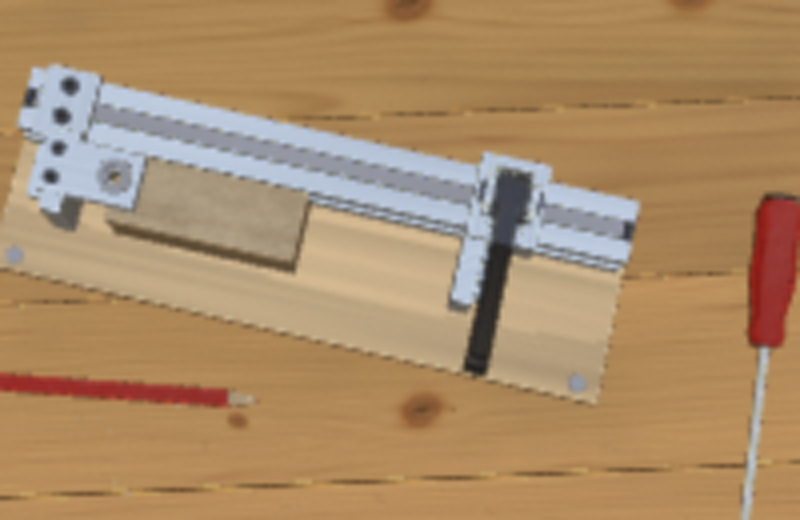

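The top picture shows these candidates for the offcut:
- Pine block in the jig at (252,204).
- Black block at (153,261), the look-alike.
- Pale flat stick at (230,302).

I choose the one in the jig. The crop confirms it lies against the rail, short of the end stop. The black lever is at about (322,225), with its tip at (319,243).

```bash
cat > plan.py <<'E'
from h import *
from scipy.optimize import least_squares
def jw(j,p): 
    c,s=np.cos(j[2]),np.sin(j[2]); return np.array([j[0]+c*p[0]-s*p[1], j[1]+s*p[0]+c*p[1], p[2]])
def rel(T,ang):
    """shift mm in tool axes and turn deg from present pose to world point T, tool x at yaw ang"""
    s=get_state(); M=rot(s["ee_rot"]); d=M.T@(np.array(T)-s["position"])*1000
    a0=np.arctan2(M[1,0],M[0,0]); t=-np.degrees(ang-a0); return d.round(1),round((t+180)%360-180,2)
E
python3 - <<'E'
from plan import *
t=get_image("top")
pts=[((348.75,250.75),(-.065,-.2,.012)),((359.75,200),(.06,-.2,.052)),((355,214.5),(.02,-.2,.052)),((199,217),(-.065,.2,.012)),((221.8,197.7),(-.003,.15,.034)),((225.5,171),(.06,.15,.052)),((276.3,208.2),(0,0,0))]
f=lambda j:np.ravel([proj(t,jw(j,p))-u for u,p in pts])
r=least_squares(f,[.558,.064,-.21],loss="soft_l1"); j=r.x; print(j,f(j).reshape(-1,2).round(1).tolist())
# lever y from pixels
for n,uv,p in(("grip",(318.1,232.8),.0825),("tip",(318.75,243),.085),("face",(314.9,217.4),.034)):
    w=atz(t,uv,p); c,s=np.cos(j[2]),np.sin(j[2]); d=w[:2]-j[:2]; print(n,"jig",(c*d[0]+s*d[1]).round(4),(-s*d[0]+c*d[1]).round(4))
E
```

```text
[ 0.55565825  0.06134222 -0.21522532] [[0.2, -0.5], [0.9, -0.3], [2.8, 0.7], [-2.8, -0.0], [-2.3, -1.5], [-1.1, -0.1], [1.1, 1.8]]
grip jig -0.0487 -0.1113
tip jig -0.0725 -0.1174
face jig -0.0048 -0.0983
```

```bash
python3 - <<'E'
from plan import *
j=[.5557,.0613,-.2152]
print(jw(j,(-.048,-.116,.2)), rel(jw(j,(-.048,-.116,.2)),j[2]), nose_length)
E
```

```text
[ 0.48403622 -0.04177425  0.2       ] (array([ 451.9, -396.7,   48.3]), np.float64(28.94)) 0.017
```

Call:
apply_moves(deltas=[50, 38, -33, 0, 3, 50, 76, -66, 0, 6, 50, 114, -99, 0, 9, 50, 152, -132, 0, 12, 50, 190, -165, 0, 15, 50, 228, -198, 0, 18, 50, 266, -231, 0, 21, 50, 304, -264, 0, 24, 50, 342, -297, 0, 27, 50, 380, -330, 10, 29, 50, 418, -363, 20, 29, 50, 452, -397, 30, 29])

```text
clock: 2.05
position: [0.4322, -0.1275, 0.2343]
ee_rot: [0.0, 0.994, -0.108, 0.001]
contact_force: [1.5, -0.2, -0.2]
width: 0.0501
gripper_force: 0.0
```

Call:
apply_moves(deltas=[50, 0, 0, 5, 0, 50, 0, 0, 10, 0, 50, 0, 0, 18, 0, 50, 0, 0, 18, 0])

```text
clock: 2.38
position: [0.4297, -0.1299, 0.2143]
ee_rot: [-0.0, 0.994, -0.109, -0.002]
contact_force: [-0.1, 0.2, -1.0]
width: 0.0502
gripper_force: 0.0
```

```bash
python3 - <<'E'
from plan import *
j=[.5557,.0613,-.2152]
print(get_state()["position"],rel(jw(j,(-.048,-.116,.0825)),j[2]),get_state()["contact_force"])
p=get_image("wrist"); save(p,"w1.png"); print(p["K"])
s=get_state();M=rot(s["ee_rot"])
def fray(p,uv):
    K=np.array(p["K"]); d=np.array([uv[0]-K[0,2],uv[1]-K[1,2]])/K[0,0]; th=np.linalg.norm(d); v=np.r_[d/th*np.sin(th),np.cos(th)]; return rot(p["orientation"])@v
for q,z in(("lever_grip",.0825),("stop_face",.034),("offcut",.012)):
    for r in place_of(q,p)[:2]:
        d=fray(p,r["point"]); X=p["position"]+d*(z-p["position"][2])/d[2]; print(q,r["score"],np.round(r["point"],1),X,"tool mm",M.T@(X-s["position"])*1000)
E
```

```text
[ 0.42966017 -0.12990157  0.21427704] (array([ 34.5, -97.8, 131.7]), np.float64(-0.14)) [-0.07574804  0.15248258 -0.96866667]
[[325.1922621    0.         277.0506512 ]
 [  0.         325.1922621  209.10289156]
 [  0.           0.           1.        ]]
lever_grip 0.67 [158.2 163.2] [ 0.48642805 -0.03920312  0.0825    ] tool mm [  35.72328785 -101.16588468  132.30108113]
stop_face 0.83 [155.6 110.1] [ 0.53377027 -0.0310363   0.034     ] tool mm [  80.27356831 -119.40995901  180.70209689]
offcut 0.83 [ 44.4 123.6] [0.56820133 0.12653485 0.012     ] tool mm [  79.76421676 -280.70056805  202.68492874]
```

View pics/w1.png

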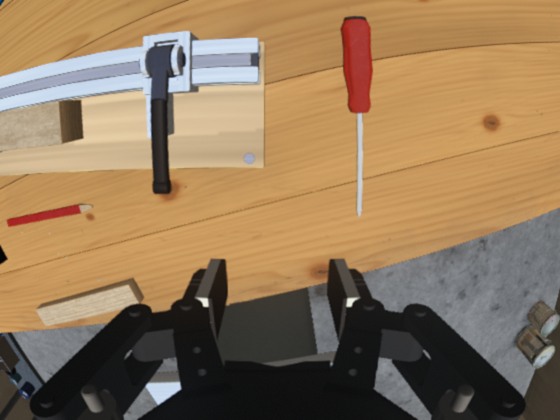

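The wrist view shows the lever hanging from the stop at (160,120), with its tip at (161,190). The screwdriver at (358,110) and the pencil at (50,215) are clear of the path. The grip point is about (35, -99) mm away in tool axes.

Call:
apply_moves(deltas=[50, 12, -33, 20, 0, 50, 24, -66, 40, 0, 50, 35, -99, 60, 0, 50, 35, -99, 80, 0, 50, 35, -99, 80, 0, 50, 35, -99, 80, 0])

```text
clock: 3.08
position: [0.4858, -0.0406, 0.1353]
ee_rot: [0.0, 0.994, -0.108, -0.001]
contact_force: [0.0, 0.5, 0.4]
width: 0.0501
gripper_force: 0.0
```

```bash
cat >> plan.py <<'E'
def fray(p,uv):
    K=np.array(p["K"]); d=np.array([uv[0]-K[0,2],uv[1]-K[1,2]])/K[0,0]; th=np.linalg.norm(d); v=np.r_[d/th*np.sin(th),np.cos(th)]; return rot(p["orientation"])@v
def look(p,uv,z):
    s=get_state(); d=fray(p,uv); X=p["position"]+d*(z-p["position"][2])/d[2]; return X.round(4),(rot(s["ee_rot"]).T@(X-s["position"])*1000).round(1)
E
python3 - <<'E'
from plan import *
p=get_image("wrist"); save(p,"w2.png"); print(get_state()["position"])
for q,z in(("lever_grip",.0825),("stop_face",.034),("end_stop_face",.034),("offcut",.012)):
    for r in place_of(q,p)[:1]: print(q,r["score"],np.round(r["point"],1),look(p,r["point"],z))
E
```

```text
[ 0.48660616 -0.04109349  0.13636476]
lever_grip 0.91 [278.4 247.1] (array([ 0.4834, -0.0396,  0.0825]), array([-4. , -1. , 54.4]))
stop_face 0.64 [248.6 158. ] (array([ 0.5329, -0.0291,  0.034 ]), array([ 41.7, -22. , 103.3]))
end_stop_face 0.59 [247.9 155.9] (array([ 0.5345, -0.029 ,  0.034 ]), array([ 43.2, -22.4, 103.4]))
offcut 0.84 [ 73.9 160.4] (array([0.5675, 0.1272, 0.012 ]), array([  41.7, -181.9,  125.3]))
```

View pics/w2.png

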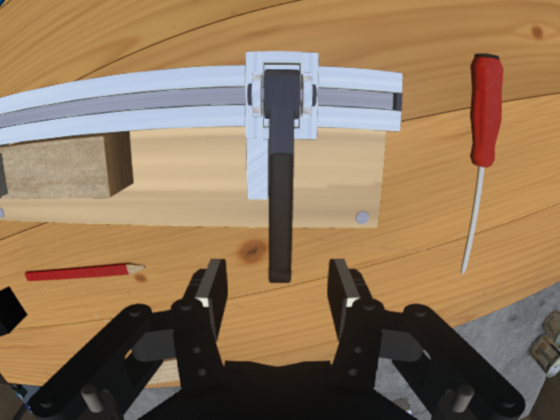

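The lever, now at columns 270–292 with its tip at (280,275), is centred between the fingers at (215,290) and (343,290). Next I descend and pinch.

Call:
apply_moves(deltas=[50, -4, -1, 20, 0, 50, -4, -1, 40, 0, 50, -4, -1, 54, 0, 50, -4, -1, 54, 0, 0, -4, -1, 54, 0, 0, -4, -1, 54, 0, 0, -4, -1, 54, 0, 0, -4, -1, 54, 0, 0, -4, -1, 54, 0, 0, -4, -1, 54, 0], squeeze=30)

```text
clock: 4.17
position: [0.4833, -0.0413, 0.0831]
ee_rot: [0.003, 0.994, -0.107, 0.001]
contact_force: [-2.5, -9.7, 1.4]
width: 0.0134
gripper_force: 31.7
```

Call:
apply_moves(deltas=[0, 1, 0, -6, 0, 0, 3, 0, -13, 0, 0, 5, 0, -19, 0, 0, 8, 0, -25, 0, 0, 11, 0, -31, 0, 0, 14, 0, -37, 0, 0, 18, 0, -42, 0, 0, 22, 0, -47.5, 0, 0, 32, 0, -56.5, 0, 0, 43, 0, -64, 0, 0, 55, 0, -70, 0, 0, 55, 0, -70, 0])

```text
clock: 5.17
position: [0.5385, -0.0497, 0.1543]
ee_rot: [-0.0, 0.994, -0.108, 0.001]
contact_force: [-4.0, 0.2, 3.5]
width: 0.0129
gripper_force: 31.9
```

```bash
python3 - <<'E'
from plan import *
s=get_state(); print(s["position"],s["contact_force"],s["moment"],s["width"])
p=get_image("top"); save(p,"t2.png")
for q,z in(("stop_face",.034),("end_stop_face",.034),("lever_grip",.15)):
    print(q,[(np.round(r["point"],1),r["score"],atz(p,r["point"],z)) for r in place_of(q,p)[:1]])
p=get_image("side"); f=cv2.resize(p["frame"][120:300,190:370],None,fx=3,fy=3); cv2.imwrite("pics/s2.png",f[:,:,::-1])
E
```

```text
[ 0.53846803 -0.04974658  0.15426544] [-3.97647682  0.20991705  3.49383987] [-0.10211923  0.93183632 -0.10494896] 0.012909361897950637
stop_face [(array([311.7, 215.9]), 0.53, array([ 0.53385121, -0.02569439,  0.034     ]))]
end_stop_face [(array([220.2, 195. ]), 0.63, array([0.58795849, 0.20684938, 0.034     ]))]
lever_grip [(array([322.2, 207.3]), 0.57, array([ 0.53229466, -0.04128726,  0.15      ]))]
```

View pics/s2.png

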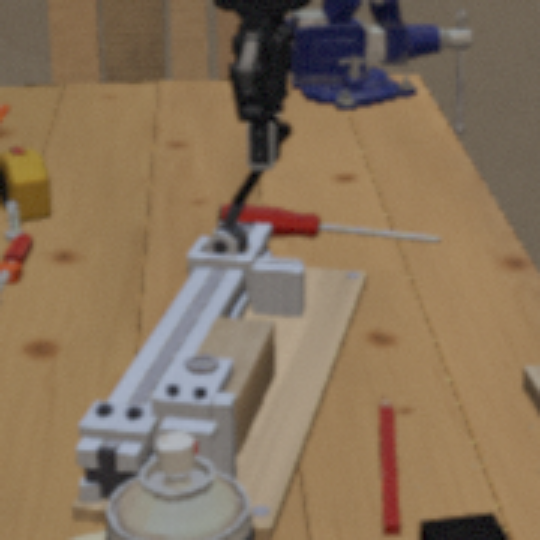

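The side crop shows the lever raised to about 60° between the fingers at (240,190), and the stop is free. Now I slide it along tool -y.

Call:
apply_moves(deltas=[0, 0, -6, 0, 0, 0, 0, -14, 0, 0, 0, 0, -24, 0, 0, 0, 0, -34, 0, 0, 0, 0, -44, 0, 0, 0, 0, -54, 0, 0, 0, 0, -64, 0, 0, 0, 0, -72, 0, 0, 0, 0, -79, 0, 0, 0, 0, -85, 0, 0, 0, 0, -90, 0, 0, 0, 0, -90, 0, 0])

```text
clock: 6.42
position: [0.5579, 0.0396, 0.1537]
ee_rot: [-0.001, 0.994, -0.108, 0.003]
contact_force: [-1.1, 1.8, 5.8]
width: 0.0133
gripper_force: 32.0
```

Call:
apply_moves(deltas=[0, 0, -3, 0, 0, 0, 0, -6, 0, 0, 0, 0, -9, 0, 0, 0, 0, -12, 0, 0, 0, 0, -15, 0, 0, 0, 0, -18, 0, 0, 0, 0, -20, 0, 0, 0, 0, -22, 0, 0, 0, 0, -22, 0, 0])

```text
clock: 7.17
position: [0.5626, 0.06, 0.1537]
ee_rot: [-0.0, 0.994, -0.108, 0.003]
contact_force: [-2.5, -0.6, 5.8]
width: 0.0136
gripper_force: 31.9
```

Call:
apply_moves(deltas=[0, 0, -1, 0, 0, 0, 0, -2, 0, 0, 0, 0, -3, 0, 0, 0, 0, -4, 0, 0, 0, 0, -4, 0, 0])

```text
clock: 7.58
position: [0.5634, 0.0636, 0.1537]
ee_rot: [-0.0, 0.994, -0.108, 0.003]
contact_force: [-1.3, -1.5, 5.5]
width: 0.0131
gripper_force: 31.9
```

Call:
apply_moves(deltas=[0, 0, -1, 0, 0, 0, 0, -2, 0, 0, 0, 0, -3, 0, 0, 0, 0, -3, 0, 0])

```text
clock: 7.92
position: [0.564, 0.0665, 0.1537]
ee_rot: [-0.0, 0.994, -0.108, 0.003]
contact_force: [-2.1, -1.5, 6.1]
width: 0.0132
gripper_force: 31.9
```

Call:
apply_moves(deltas=[0, 0, -1, 0, 0, 0, 0, -2, 0, 0, 0, 0, -2, 0, 0])

```text
clock: 8.17
position: [0.564, 0.0669, 0.1537]
ee_rot: [0.001, 0.994, -0.107, 0.003]
contact_force: [-1.3, -5.8, 6.0]
width: 0.013
gripper_force: 31.8
```

Call:
apply_moves(deltas=[0, 0, -1, 0, 0, 0, 0, -2, 0, 0, 0, 0, -2, 0, 0])

```text
clock: 8.42
position: [0.5641, 0.0671, 0.1536]
ee_rot: [0.003, 0.994, -0.107, 0.002]
contact_force: [-2.7, -10.1, 6.8]
width: 0.0136
gripper_force: 31.8
```

```bash
python3 - <<'E'
from plan import *
s=get_state(); print(s["position"],s["contact_force"])
for i in range(2):
    p=get_image("top" if i==0 else "side")
    for q in("stop_face","end_stop_face","offcut"):
        print(q,[(np.round(r["point"],1),r["score"]) for r in place_of(q,p)[:2]])
    b=(200,150,180,110) if i==0 else (190,150,160,150); x,y,w,h=b
    cv2.imwrite(f"pics/c{i}.png",cv2.resize(p["frame"][y:y+h,x:x+w],None,fx=4,fy=4)[:,:,::-1])
E
```

```text
[0.56406062 0.06714734 0.1536151 ] [ -2.71235544 -10.13605595   6.80862906]
stop_face [(array([265.2, 209.9]), 0.57)]
end_stop_face [(array([222.4, 197.5]), 0.86)]
offcut [(array([156.7, 261. ]), 0.95), (array([241.1, 203. ]), 0.68)]
stop_face [(array([270.9, 236.5]), 0.77)]
end_stop_face [(array([252.9, 268.8]), 0.6)]
offcut [(array([261.8, 260.5]), 0.81), (array([350.1, 331.6]), 0.8)]
```

View pics/c1.png

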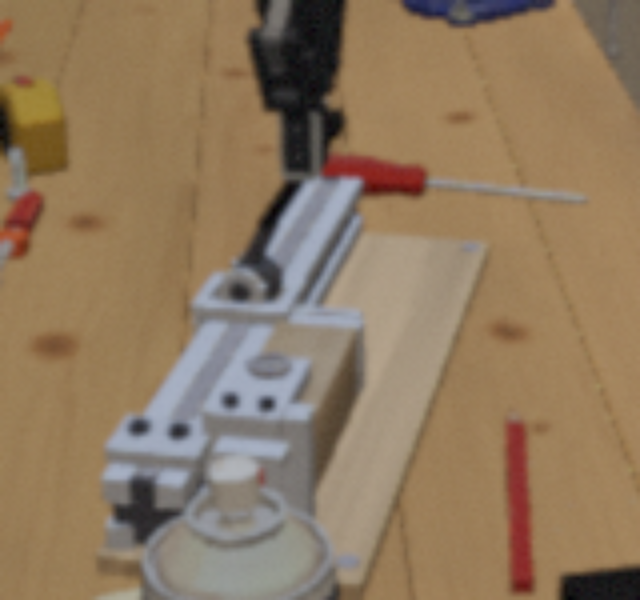

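The side crop shows the offcut closed up between the stop's plate at (330,330) and the end stop. The 10 N resistance agrees, so it is snug. Now I flip the lever down while keeping that push.

Call:
apply_moves(deltas=[0, -12, 0, 6, 0, 0, -23, 0, 13.5, 0, 0, -33, 0, 22.5, 0, 0, -37, 0, 28, 0, 0, -41, 0, 33, 0, 0, -44, 0, 39, 0, 0, -47, 0, 45, 0, 0, -50, 0, 51, 0, 0, -52, 0, 57, 0, 0, -54, 0, 64, 0, 0, -55, 0, 70, 0, 0, -55, 0, 72, 0])

```text
clock: 9.82
position: [0.5114, 0.0787, 0.0822]
ee_rot: [0.003, 0.994, -0.107, 0.003]
contact_force: [-6.4, -13.7, 29.0]
width: 0.0132
gripper_force: 36.9
```

Call:
apply_moves(deltas=[0, 0, 0, 2, 0, 0, 0, 0, 3, 0, 0, 0, 0, 3, 0])

```text
clock: 10.07
position: [0.5113, 0.0783, 0.0818]
ee_rot: [0.003, 0.994, -0.107, 0.004]
contact_force: [-8.9, -16.4, 30.8]
width: 0.0134
gripper_force: 37.4
```

Call:
apply_moves(deltas=[0, 0, 1, -3, 0, 0, 0, 3, -4, 0, 0, 0, 3, -4, 0, 36, 0, 3, -4, 0, 36, 0, 3, -4, 0, 36, 0, 3, -4, 0, 36, 0, 3, -4, 0, 36, 0, 3, -25, 0, 36, 0, 3, -60, 0, 36, -30, 3, -100, 0, 36, -70, 3, -120, 0, 36, -70, 3, -120, 0])

```text
clock: 11.07
position: [0.4373, 0.0952, 0.1996]
ee_rot: [-0.001, 0.994, -0.108, 0.0]
contact_force: [-0.3, 0.5, -0.2]
width: 0.0357
gripper_force: 0.0
```

```bash
python3 - <<'E'
from plan import *
s=get_state(); print(s["clock"],s["position"],s["contact_force"],s["width"])
for i in range(2):
    p=get_image("top" if i==0 else "wrist")
    for q in("stop_face","end_stop_face","offcut","lever_grip"):
        print(q,[(np.round(r["point"],1),round(r["score"],2)) for r in place_of(q,p)[:2]])
    if i==0: a=cv2.resize(p["frame"][150:260,190:370],(800,489),interpolation=cv2.INTER_CUBIC); cv2.imwrite("pics/t9.png",a[:,:,::-1])
    else: save(p,"w9.png")
E
```

```text
11.0667 [0.43729888 0.09524619 0.19963382] [-0.34203598  0.5257551  -0.21795144] 0.03567979219584228
stop_face [(array([220.5, 197.5]), 0.53)]
end_stop_face [(array([221. , 199.1]), 0.6)]
offcut [(array([155.4, 260.6]), 0.56)]
lever_grip []
stop_face [(array([252.7,  63. ]), 0.84)]
end_stop_face [(array([124.9,  70.2]), 0.79), (array([191.8,  68.9]), 0.32)]
offcut [(array([ 70.7, 250.1]), 0.93), (array([189.8,  70.4]), 0.88)]
lever_grip [(array([278.7, 115.5]), 0.57)]
```

View pics/w9.png

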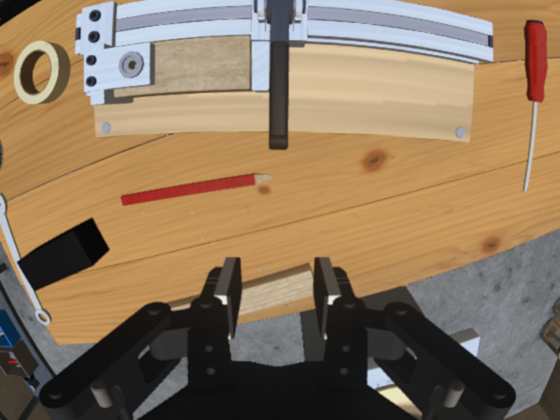

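View pics/t9.png

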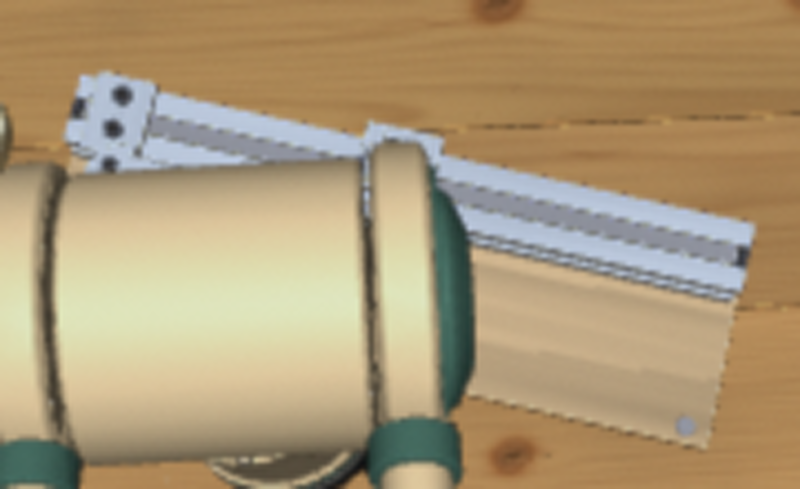

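The wrist view shows the lever down at (278,100), with its tip at (279,145). The offcut lies against the rail between the stop plate at column 252 and the end stop, and the loose tools are in place. The gripper is clear at zero force.

```bash
python3 -c "
from rig import *
print(sign_off())"
```

```text
the job is handed in; nothing more can be done
None
```

I handed the job in at about 11 s: the offcut is snug between the stops, the lever was pressed back down to its starting height with about 30 N, and the loose tools were not touched. `sign_off()` returned no verdict, so I can't confirm how it was judged.

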